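Throw a spoiled lemon into the worktop pedal bin

TASK

The lemon has gone off: throw it into the steel pedal bin. Press the bin's pedal right down so that the lid swings up past upright and stays open by itself, put the lemon in, then ease the pedal back up until the lid is fully shut, never letting it slam. Work the lid by its pedal only, without pushing on the lid itself, and leave the garlic, the mug, the pepper mill and the salt shaker where they are.

Things in the scene. Friction and masses are not known exactly. Their poses are not given: they have to be found in the camera images.
- bin: Round brushed-steel kitchen waste bin, fixed to the worktop, 183 mm in diameter, rim 190 mm high, standing upright with a dark grey liner bucket inside (inner radius 78 mm, inner floor 60 mm above the worktop). Origin: centre of its underside on the worktop. Its -x axis points to its front, where the pedal sticks out; its +x axis to the back, where the lid is hinged; z is up.
- bin_mouth (a point): Centre of the bin's round mouth, at the height of the rim (190 mm above the worktop).
- pedal_top (a point): Centre of the top face of the pedal's black pad: 60 mm long (bin's x), 40 mm wide (bin's y), 12 mm thick, 160 mm in front of the bin's axis, 40 mm clear of its wall, free on both sides: press it from above, or grip it across its 40 mm width from above. Top about 62 mm above the worktop when up, 33 mm when fully down.
- bin_pedal (a joint): Pedal angle, rad: 0 up (lid shut), 0.18 fully down (stop), about 29 mm at the pad; it turns about the bin's y axis on the bin's centre line, 36 mm above the worktop. Pressing takes about 9 N, less towards the end. Past 0.145 the lid's weight holds the pedal down; to shut, lift the pad (about 4 N) some 6 mm, after which the lid drives it up with up to 9 N: hold it and let it up slowly.
- bin_lid (a joint): Lid angle, rad: 0 shut, 1.57 upright, 1.98 fully open (leaning back past upright, stays so by its weight; let go before that, it falls shut). Linked rigidly to the pedal: 11 x the pedal's angle. It slams if it meets the rim faster than 4.5 rad/s, that is 65 mm/s at the pedal pad; 20 mm/s there is gentle.
- lid_shell: The domed round steel lid, 185 mm in diameter, 24 mm high, hinged at the back of the rim (98 mm behind the bin's axis, 194 mm above the worktop). Origin: on the hinge; shut, its -x axis points over the mouth to the front and z out of its top. Open, it stands behind the mouth and reaches about 365 mm above the worktop.
- lemon: A yellow lemon lying on the worktop, 83 mm long (its own x axis), 58 mm wide and high. Origin: the middle of the side it lies on at the start, on the worktop; its centre is 29 mm above that along its own z. About 0.13 kg.
- garlic: A whole garlic bulb, 54 mm wide and 53 mm high, to be left alone. Origin: centre of its underside. It and the lemon may change places.
- mug_a: A white spotted mug, 82 mm wide (114 mm over the handle), 91 mm high, to be left alone. Origin: centre of its underside.
- pepper_mill: A wooden pepper mill, 58 mm in diameter, 150 mm high, to be left alone. Origin: centre of its underside.
- salt_shaker: A glass and steel salt shaker, 44 mm in diameter, 90 mm high, to be left alone. Origin: centre of its underside.
Not all that is in view belongs to the job. Of the things that look like the lemon, the smallest one is meant.

How it is judged:
On the way, in this order (a step that is already met when the one before it is completed fails the run):
1. the lid is fully open and stays open with nothing pressing the pedal (value of joint bin_lid above 1.8 rad and contact force between bin and the fingers below 0.3 N), for 0.3 s.
2. the lemon lies let go in the bin, the lid still open (horizontal distance between lemon and bin below 0.083 m and height (world z) of lemon below 0.17 m and contact force between lemon and the fingers below 0.1 N and value of joint bin_lid above 1.7 rad), for 0.2 s.
At the end, for the whole second after the job is handed in: The lemon lies still inside the bin (within 83 mm of its axis, below the rim) and the lid is shut (within 0.06 rad), the pedal let go (value of joint bin_lid below 0.06 rad and horizontal distance between lemon and bin below 0.083 m and height (world z) of lemon below 0.17 m and linear speed of lemon below 0.03 m/s); the robot touches nothing.
It fails at once if the lid slams shut (meets the rim faster than 4.5 rad/s) (value of joint bin_lid below 0.15 rad and velocity of joint bin_lid below -4.5 rad/s).
It fails at once if the lid itself is pushed by the robot (over 2 N) (contact force between lid_shell and the fingers above 2 N or contact force between lid_shell and the arm above 2 N).
It fails at once if the garlic, mug, pepper mill or salt shaker is moved by more than 40 mm (distance of any of garlic, mug_a, pepper_mill, salt_shaker from where it was at the start of the episode above 0.04 m).
It also fails if it takes over 69 s, if anything falls off the work surface, if the arm or the gripper's body presses on something with over 40 N, if the wrist force passes 120 N, or if a joint passes its speed limit or range.

ROBOT

A 6-joint arm with a two-finger parallel gripper is mounted at the origin on a cart in front of the work surface, level with it; the furniture and walls round the work are solid. World frame = base frame: x ahead of the robot, y to its left, z up, the work surface at z = 0. Lengths are in m, angles in rad, forces in N, time in s.
With the tool pointing down it reaches from about 0.25 to 0.725 m from the base axis. Payload 4 kg.
Tool frame: the origin (TCP) lies midway between the tips of the shut fingers; the grasp point (between the pads) lies bot.tcp_to_grasp behind it (bot.tcp_to_grasp is the distance from the TCP to the grasp point, in m); z points along the fingers, y is the line along which they close (so a half turn about z gives the same grasp; the last joint's range is limited). The gripper opens to 85 mm and grips with 20 to 120 N. Pads are 22 mm wide; open, the fingers measure 114 mm over their backs; the gripper's body (76 mm by 85 mm) begins 54 mm behind the grasp point. The pads swing forward as they close: fully open they stand 13 mm farther back than shut.
Start: joints at [-1.18, 0.241, 0.005, 1.335, 0, 1.571], TCP at [0.19, -0.462, 0.231] pointing down, gripper open.
Joint ranges: [-2.72, 2.72], [-1.05, 1.87], [-1.09, 1.28], [-1.99, 2.15], [-1.42, 1.44], [-3.14, 3.14]. Speed limits (rad/s): [2.79, 2.79, 3.14, 3.14, 3.14, 3.14].

INTERFACE

Orientations are given as a unit quaternion [x, y, z, w].
In Python, from workcell import readout, camera, bot gives the robot as it stands. The module is installed in compiled form; this text tells all that it offers.
- The arm moves only by the tool jog_arm, never from a script. Its argument "motion" is a list of rows, each an object of numbers: "x", "y", "z": the shift along the tool's x, y, z in mm; "spin": the turn about the tool's z in degrees; "fingers": the closure, from -1 (fully open) to 1 (shut). A call has 1 to 8 rows; each row is the pose to reach, as a shift and turn from the pose commanded when the call began, along the tool's axes at that moment; what a row does not reach only later rows make up. A row lasts 1/8 s, in which the tool goes at most 62.5 mm and 10.7 degrees, less where a joint would pass 70% of its speed; a pose out of reach is approached as far as the arm can. A call with a gripper value outside its range is refused whole. The fingers move at their own pace and stop on an object; the grip force is fixed at half the most. Time passes only in rows, so rows that repeat a pose let the fingers close. It gives the time, the measured TCP pose, the force, the opening and the grip force at its end, in the units of the state.
- readout.get_obs(): the state, without advancing time (a new reading comes with each control period).
- camera(name): name is "scene" or "top" or "wrist"; returns a dict with "pixels" (420x560x3 uint8, red, green, blue), "K" (3x3 intrinsics, pixels), "rvec" (rotation vector, rad) and "tvec" (3), from world to camera coordinates, as OpenCV has them. Camera axes: x right, y down, z forward; pixel columns grow to the right and rows downward; lengths in m; the calibration is good to about 2 mm. A picture is of the moment at which its call begins. There is no depth.
- bot.job_done(): hands the job in; it is judged then, once.
The state is a dict: "clock": time; "joint_pos": joint angles; "joint_vel": joint speeds; "tau": joint torques, N m; "eef_pos": TCP position; "tool_rot": TCP orientation; "ft_force": force on the tool from outside, world axes, zero at the start; "ft_torque": the same for the moment, N m; "grip_width": finger opening in m; "grasp_force": force on a finger pad.
Only numpy, scipy, OpenCV 4.12 (cv2) and the standard library are available. Lean on these libraries where they do the work, as an engineer would, in place of code of your own. Each camera call takes 0.05 s, during which the arm holds its last target. There are 200 camera calls.

## Working session

There is one attempt and no reset: what is moved stays moved. The work goes in short steps, Python scripts to look and compute and a tool call to move; the robot and the scene stay as the last step left them, time stands still between calls to the robot, and variables do not carry over. Pictures are saved under pics/ and viewed, at most 10 in all, crops included, and the job is handed in when it is done.

Besides the shell and the picture viewer there is one more tool, called by a JSON object that holds its "api" and its "payload". jog_arm: Moves the arm, as the interface text tells. Its arguments: {"type":"object","properties":{"motion":{"type":"array"}},"required":["motion"]}

```bash
mkdir -p pics
cat > h.py <<'E'
import numpy as np, cv2
from workcell import readout, camera, bot
def snap(n,f):
    c=camera(n); cv2.imwrite('pics/'+f,c['pixels'][:,:,::-1]); np.savez('pics/'+f+'.npz',**c); return c
def world(f,uv,z):
    c=np.load('pics/'+f+'.npz'); R=cv2.Rodrigues(c['rvec'])[0]; o=-R.T@c['tvec'].ravel()
    out=[]
    for u,v in uv:
        d=R.T@np.linalg.inv(c['K'])@[u,v,1]; out.append(o+d*(z-o[2])/d[2])
    return np.array(out)
def proj(f,P):
    c=np.load('pics/'+f+'.npz'); return cv2.projectPoints(np.array(P,float),c['rvec'],c['tvec'],c['K'],None)[0][:,0]
E
python3 - <<'E'
from h import *
snap('scene','s1.png'); snap('top','t1.png'); print(readout.get_obs(), bot.tcp_to_grasp)
E
```

```text
{'clock': 0.1, 'joint_pos': array([-1.17998859e+00,  2.41336281e-01,  3.83531624e-03,  1.33520155e+00,
        1.04928775e-05,  1.57081873e+00]), 'joint_vel': array([ 0.00094542, -0.00155541,  0.00392326,  0.00073077, -0.00044701,
       -0.00070777]), 'tau': array([-2.75505357e-05, -3.73137903e+01,  2.53010219e+01,  1.08707068e-02,
        2.56733608e-05, -7.38510693e-06]), 'eef_pos': array([ 0.19025048, -0.46176528,  0.23049364]), 'tool_rot': array([ 9.80971064e-01,  1.94151648e-01, -1.79919211e-04, -9.35972552e-04]), 'ft_force': array([ 0.21954527, -0.87702102, -0.70767895]), 'ft_torque': array([ 0.00785967, -0.05921336, -0.0027425 ]), 'grasp_force': 0.0, 'grip_width': 0.08503778900623388} 0.0187
```

View pics/s1.png

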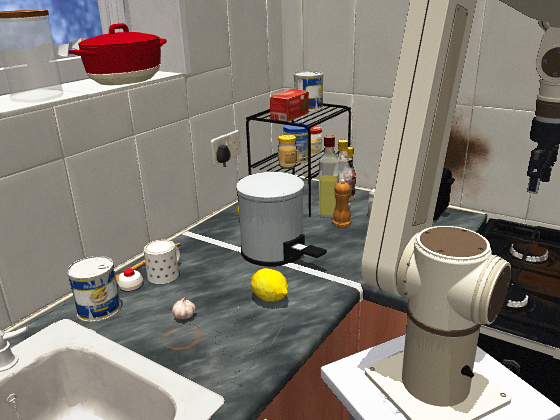

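View pics/t1.png

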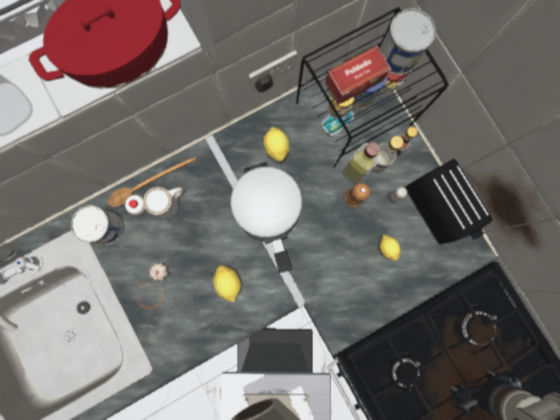

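The top view shows the bin lid at about (266,202), the pedal pad at (283,260), and three lemons at (276,144), (227,283) and (390,247). The last one looks smallest. The mill is at (360,194) and the shaker at (398,194). Next I'll measure them.

Run:
```python
from h import *
im=cv2.imread('pics/t1.png')
cv2.imwrite('pics/t1c.png',cv2.resize(im[170:290,250:410],None,fx=5,fy=5,interpolation=cv2.INTER_CUBIC))
hsv=cv2.cvtColor(im,cv2.COLOR_BGR2HSV); m=cv2.inRange(hsv,(22,150,90),(34,255,255))
n,l,s,c=cv2.connectedComponentsWithStats(m)
for i in range(1,n):
    if s[i,4]>150:
        p=np.argwhere(l==i)[:,::-1].astype(np.float32); W=world('t1.png',p,.029)[:,:2].astype(np.float32)
        print(c[i],s[i,4],cv2.minAreaRect(W),W.mean(0))
```

```text
(no output)
```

View pics/t1c.png

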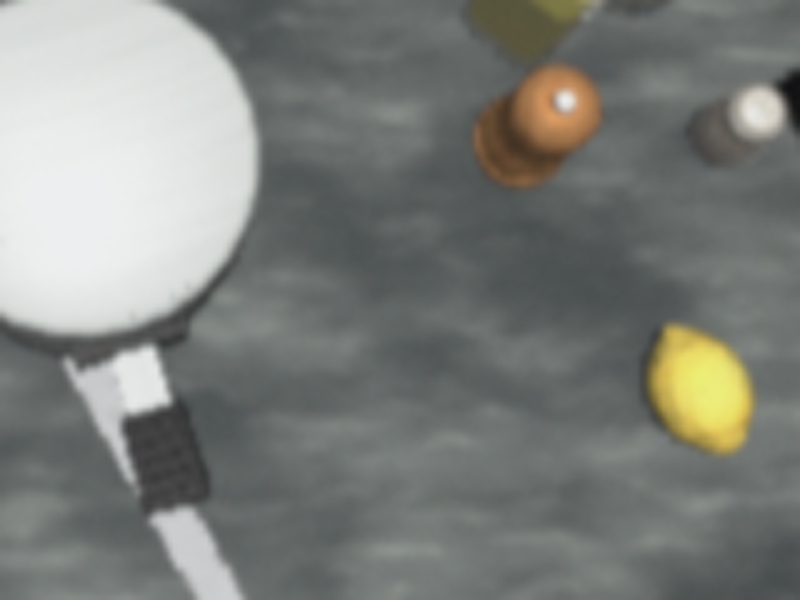

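Run:
```python
from h import *
im=cv2.imread('pics/t1.png'); hsv=cv2.cvtColor(im,cv2.COLOR_BGR2HSV); print(hsv[247,390])
m=cv2.inRange(hsv,(18,110,80),(36,255,255))
n,l,s,c=cv2.connectedComponentsWithStats(m)
for i in range(1,n):
    if s[i,4]>120:
        p=np.argwhere(l==i)[:,::-1].astype(np.float32); W=world('t1.png',p,.029)[:,:2].astype(np.float32)
        print(c[i],s[i,4],cv2.minAreaRect(W),W.mean(0))
cr=lambda L:[(u/5+249.6,v/5+169.6) for u,v in L]
print('ped',world('t1.png',cr([(123,417),(185,402),(210,493),(146,513)]),.062))
print('lid',world('t1.png',[(266,202)],.21), 'lidR', world('t1.png',[(231,202),(301.5,202),(266,166),(266,237)],.194))
print('mill,top',world('t1.png',cr([(565,100)]),.15),'salt',world('t1.png',cr([(758,110)]),.09))
print('tips',world('t1.png',cr([(672,325),(722,452)]),.029))
```

```text
[ 30 125 234]
[342.57364341 102.97674419] 129 ((0.9629426002502441, -0.19700653851032257), (0.0390414297580719, 0.06884496659040451), 1.0505588054656982) [ 0.96301043 -0.19839115]
[276.04231975 143.92319749] 638 ((0.8283495306968689, 0.007162660360336304), (0.09795320779085159, 0.07938743382692337), 45.08162307739258) [0.8282959  0.00695835]
[389.35751295 247.37564767] 386 ((0.516663134098053, -0.33441564440727234), (0.06473124027252197, 0.06356023997068405), 72.19796752929688) [ 0.5164834 -0.3338662]
[226.60551724 282.80827586] 725 ((0.40820014476776123, 0.14666122198104858), (0.08792809396982193, 0.0845460519194603), 64.41194915771484) [0.40770963 0.1459961 ]
ped [[ 0.49466007  0.00822124  0.062     ]
 [ 0.50367406 -0.02738265  0.062     ]
 [ 0.45188693 -0.04219035  0.062     ]
 [ 0.44015711 -0.00565257  0.062     ]]
lid [[0.61969751 0.03113848 0.21      ]] lidR [[ 0.62094873  0.12270676  0.194     ]
 [ 0.62346258 -0.06136012  0.194     ]
 [ 0.71848562  0.03298948  0.194     ]
 [ 0.53071802  0.03001468  0.194     ]]
mill,top [[ 0.66703264 -0.23146869  0.15      ]] salt [[ 0.67409815 -0.35560966  0.09      ]]
tips [[ 0.55430019 -0.31871993  0.029     ]
 [ 0.47931193 -0.34678791  0.029     ]]
```

Positions that check against the given sizes:

| Thing | Position | Check |
|---|---|---|
| Lemon | (0.516, -0.334), long axis yaw 20.5° | 80 mm long, so the smallest of the three |
| Pedal | (0.4725, -0.017) | 158 mm from the bin |
| Bin | (0.622, 0.031) | yaw about 17° |

I'll go above the pedal.

{"api": "jog_arm", "payload": {"motion": [{"x": 54, "y": -38, "z": 0, "spin": 1, "fingers": 1}, {"x": 100, "y": -70, "z": 0, "spin": 3, "fingers": 1}, {"x": 150, "y": -105, "z": 0, "spin": 5, "fingers": 1}, {"x": 200, "y": -140, "z": 0, "spin": 6, "fingers": 1}, {"x": 250, "y": -176, "z": 0, "spin": 6, "fingers": 1}, {"x": 300, "y": -211, "z": 0, "spin": 6, "fingers": 1}, {"x": 350, "y": -247, "z": 0, "spin": 6, "fingers": 1}, {"x": 400, "y": -282, "z": 0, "spin": 6, "fingers": 1}]}}

```text
clock: 1.1
eef_pos: [0.4535, -0.0473, 0.2311]
tool_rot: [0.99, 0.143, -0.0, 0.0]
ft_force: [-0.0, -0.8, 0.0]
grip_width: 0.0002
grasp_force: 0.0
```

Run:
```python
from h import *
snap('wrist','w1.png'); o=readout.get_obs(); print(o['eef_pos'],o['tool_rot'],o['grip_width'])
```

```text
[ 0.45721651 -0.04126499  0.23093597] [ 0.98923656  0.14629376  0.00195389 -0.00231373] 8.36841591320502e-05
```

View pics/w1.png

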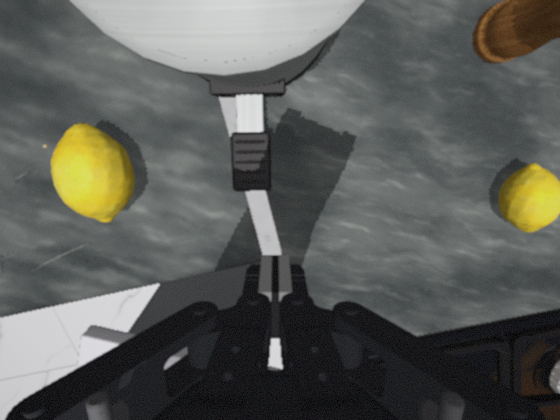

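The wrist view shows the pedal pad's top at corners of about (232,134), (270,134), (271,190) and (233,188). It is aligned with the tool axes.

Run:
```python
from h import *
W=world('w1.png',[(232,134),(270,134),(271,190),(233,188),(27,0)],.062);print(W,W[:4].mean(0))
d=W[0]-W[3];print(np.degrees(np.arctan2(d[1],d[0])))
o=readout.get_obs();x,y=o['tool_rot'][:2];a=2*np.arctan2(y,x);print(np.degrees(a))
e=W[:4].mean(0)-o['eef_pos'];print(e@[np.cos(a),np.sin(a),0],e@[np.sin(a),-np.cos(a),0])
c=np.load('pics/w1.png.npz');R=cv2.Rodrigues(c['rvec'])[0];print(-R.T@c['tvec'].ravel())
```

```text
[[ 0.49629414  0.00874482  0.062     ]
 [ 0.50682525 -0.02693247  0.062     ]
 [ 0.45299099 -0.04362209  0.062     ]
 [ 0.44392014 -0.00541335  0.062     ]
 [ 0.55583604  0.20695178  0.062     ]] [ 0.47500763 -0.01680577  0.062     ]
15.127105043601672
16.82448855673907
0.024109086740742372 -0.018262784761527106
[ 0.52832267 -0.02571728  0.37348651]
```

{"api": "jog_arm", "payload": {"motion": [{"x": 31, "y": -24, "z": 10, "fingers": 1}, {"x": 31, "y": -24, "z": 50, "fingers": 1}, {"x": 31, "y": -24, "z": 90, "fingers": 1}, {"x": 31, "y": -24, "z": 125, "fingers": 1}, {"x": 31, "y": -24, "z": 150, "fingers": 1}, {"x": 31, "y": -24, "z": 155, "fingers": 1}, {"x": 31, "y": -24, "z": 155, "fingers": 1}]}}

```text
validation failed for argument at $.mo...
```

{"api": "jog_arm", "payload": {"motion": [{"x": 31, "y": -24, "z": 10, "spin": 0, "fingers": 1}, {"x": 31, "y": -24, "z": 50, "spin": 0, "fingers": 1}, {"x": 31, "y": -24, "z": 90, "spin": 0, "fingers": 1}, {"x": 31, "y": -24, "z": 125, "spin": 0, "fingers": 1}, {"x": 31, "y": -24, "z": 150, "spin": 0, "fingers": 1}, {"x": 31, "y": -24, "z": 155, "spin": 0, "fingers": 1}, {"x": 31, "y": -24, "z": 155, "spin": 0, "fingers": 1}]}}

```text
clock: 2.02
eef_pos: [0.4759, -0.0176, 0.0765]
tool_rot: [0.99, 0.142, -0.0, -0.0]
ft_force: [1.0, 0.5, 0.1]
grip_width: 0.0001
grasp_force: 0.0
```

{"api": "jog_arm", "payload": {"motion": [{"x": 0, "y": 0, "z": 9, "spin": 0, "fingers": 1}, {"x": 0, "y": 0, "z": 15, "spin": 0, "fingers": 1}, {"x": 0, "y": 0, "z": 20, "spin": 0, "fingers": 1}, {"x": 0, "y": 0, "z": 25, "spin": 0, "fingers": 1}, {"x": 0, "y": 0, "z": 30, "spin": 0, "fingers": 1}, {"x": 0, "y": 0, "z": 35, "spin": 0, "fingers": 1}, {"x": 0, "y": 0, "z": 39, "spin": 0, "fingers": 1}, {"x": 0, "y": 0, "z": 42, "spin": 0, "fingers": 1}]}}

```text
clock: 3.02
eef_pos: [0.4762, -0.0173, 0.034]
tool_rot: [0.99, 0.143, 0.0, -0.0]
ft_force: [-0.6, 0.9, 0.3]
grip_width: -0.0001
grasp_force: 0.0
```

{"api": "jog_arm", "payload": {"motion": [{"x": 0, "y": 0, "z": 1, "spin": 0, "fingers": 1}, {"x": 0, "y": 0, "z": 1, "spin": 0, "fingers": 1}, {"x": 0, "y": 0, "z": -20, "spin": 0, "fingers": 1}, {"x": 0, "y": 0, "z": -60, "spin": 0, "fingers": 1}, {"x": 0, "y": 0, "z": -100, "spin": 0, "fingers": 1}, {"x": 0, "y": 0, "z": -140, "spin": 0, "fingers": 1}, {"x": 0, "y": 0, "z": -150, "spin": 0, "fingers": 1}, {"x": 0, "y": 0, "z": -150, "spin": 0, "fingers": 1}]}}

```text
clock: 4.03
eef_pos: [0.4761, -0.0174, 0.1843]
tool_rot: [0.99, 0.143, 0.0, 0.0]
ft_force: [-0.9, 0.0, -0.7]
grip_width: -0.0
grasp_force: 0.0
```

Run:
```python
from h import *
snap('scene','s2.png')
a=cv2.imread('pics/s2.png'); cv2.imwrite('pics/s2c.png',cv2.resize(a[80:320,180:400],None,fx=2,fy=2))
```

```text
(no output)
```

View pics/s2c.png

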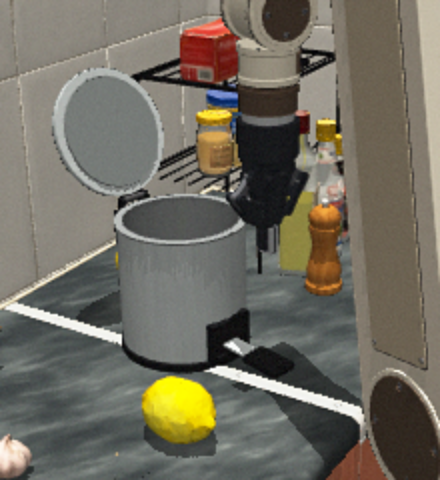

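The lid stands open by itself, leaning back, with the pedal down. On to the lemon.

{"api": "jog_arm", "payload": {"motion": [{"x": -8, "y": 50, "z": 0, "spin": -4, "fingers": -1}, {"x": -16, "y": 100, "z": 0, "spin": -4, "fingers": -1}, {"x": -25, "y": 155, "z": 0, "spin": -4, "fingers": -1}, {"x": -34, "y": 210, "z": 0, "spin": -4, "fingers": -1}, {"x": -42, "y": 265, "z": 0, "spin": -4, "fingers": -1}, {"x": -48, "y": 303, "z": 0, "spin": -4, "fingers": -1}, {"x": -50, "y": 315, "z": 0, "spin": -4, "fingers": -1}, {"x": -50, "y": 315, "z": 0, "spin": -4, "fingers": -1}]}}

```text
clock: 5.08
eef_pos: [0.516, -0.3334, 0.1823]
tool_rot: [0.984, 0.177, -0.001, -0.001]
ft_force: [0.5, -0.5, 0.7]
grip_width: 0.0855
grasp_force: 0.0
```

Run:
```python
from h import *
snap('wrist','w2.png'); o=readout.get_obs(); print(o['eef_pos'],o['tool_rot'],o['grip_width'])
im=cv2.imread('pics/w2.png'); hsv=cv2.cvtColor(im,cv2.COLOR_BGR2HSV)
m=cv2.inRange(hsv,(18,120,60),(36,255,255)); n,l,s,c=cv2.connectedComponentsWithStats(m)
for i in range(1,n):
    if s[i,4]>800:
        p=np.argwhere(l==i)[:,::-1].astype(np.float32); W=world('w2.png',p,.029)[:,:2].astype(np.float32)
        ev,V=np.linalg.eigh(np.cov(W.T)); print(c[i],s[i],cv2.minAreaRect(W),W.mean(0),np.degrees(np.arctan(V[1,1]/V[0,1])),np.sqrt(ev)*4)
```

```text
[ 0.51615991 -0.33260107  0.18285879] [ 9.84178859e-01  1.77170781e-01 -9.38732566e-04 -1.26722292e-03] 0.08554097660067186
[276.86385508 190.25813756] [ 247  149   60   82 3533] ((0.5189610719680786, -0.33437156677246094), (0.06631268560886383, 0.06731919199228287), 71.1485824584961) [ 0.5199865  -0.33390796] 26.252368221167732 [0.05650943 0.07929606]
```

View pics/w2.png

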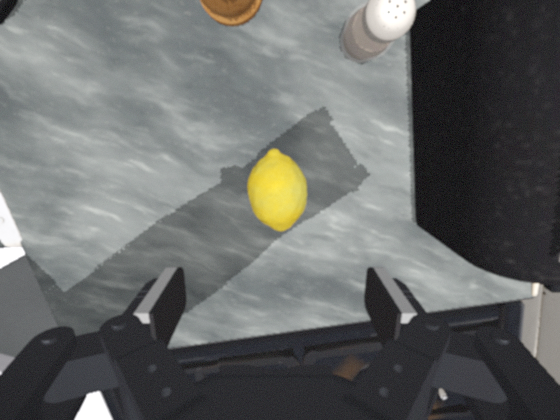

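The lemon's centre shows at (277,190), which gives (0.519, -0.334) and yaw 26°. The path down is clear.

{"api": "jog_arm", "payload": {"motion": [{"x": 3, "y": 1, "z": 40, "spin": -5, "fingers": -1}, {"x": 3, "y": 1, "z": 80, "spin": -5, "fingers": -1}, {"x": 3, "y": 1, "z": 120, "spin": -5, "fingers": -1}, {"x": 3, "y": 1, "z": 155, "spin": -5, "fingers": -1}, {"x": 3, "y": 1, "z": 172, "spin": -5, "fingers": -1}, {"x": 3, "y": 1, "z": 175, "spin": -5, "fingers": -1}, {"x": 3, "y": 1, "z": 175, "spin": -5, "fingers": 1}, {"x": 3, "y": 1, "z": 175, "spin": -5, "fingers": 1}]}}

```text
clock: 6.12
eef_pos: [0.5215, -0.3345, 0.0119]
tool_rot: [0.976, 0.22, 0.002, 0.001]
ft_force: [0.1, -0.9, 1.1]
grip_width: 0.0547
grasp_force: 63.3
```

{"api": "jog_arm", "payload": {"motion": [{"x": 0, "y": 0, "z": 0, "spin": 0, "fingers": 1}, {"x": 0, "y": 0, "z": 0, "spin": 0, "fingers": 1}, {"x": 0, "y": 0, "z": 0, "spin": 0, "fingers": 1}, {"x": 0, "y": 0, "z": -20, "spin": 0, "fingers": 1}, {"x": 0, "y": 0, "z": -70, "spin": 0, "fingers": 1}, {"x": 0, "y": 0, "z": -130, "spin": 0, "fingers": 1}, {"x": 0, "y": 0, "z": -190, "spin": 0, "fingers": 1}, {"x": 0, "y": 0, "z": -230, "spin": 0, "fingers": 1}]}}

```text
clock: 7.12
eef_pos: [0.5205, -0.3342, 0.2435]
tool_rot: [0.976, 0.22, 0.002, 0.002]
ft_force: [1.2, -0.3, -2.0]
grip_width: 0.0548
grasp_force: 63.8
```

Lemon held. Carrying it to just in front of the mouth's centre, about (0.620, 0.027).

{"api": "jog_arm", "payload": {"motion": [{"x": 25, "y": -29, "z": -10, "spin": 2, "fingers": 1}, {"x": 58, "y": -67, "z": -15, "spin": 4, "fingers": 1}, {"x": 92, "y": -106, "z": -15, "spin": 7, "fingers": 1}, {"x": 127, "y": -147, "z": -15, "spin": 9, "fingers": 1}, {"x": 162, "y": -187, "z": -15, "spin": 9, "fingers": 1}, {"x": 197, "y": -228, "z": -15, "spin": 9, "fingers": 1}, {"x": 228, "y": -263, "z": -15, "spin": 9, "fingers": 1}, {"x": 245, "y": -283, "z": -15, "spin": 9, "fingers": 1}]}}

```text
clock: 8.12
eef_pos: [0.6202, 0.0296, 0.2545]
tool_rot: [0.99, 0.144, 0.0, -0.0]
ft_force: [0.1, -1.1, -1.8]
grip_width: 0.0544
grasp_force: 63.8
```

Run:
```python
from h import *
snap('top','t2.png'); o=readout.get_obs(); print(o['eef_pos'],o['tool_rot'],o['grip_width'],o['ft_force'])
a=cv2.imread('pics/t2.png'); cv2.imwrite('pics/t2c.png',cv2.resize(a[120:300,170:410],None,fx=3,fy=3))
```

```text
[0.62069501 0.0324106  0.25421767] [ 9.89434296e-01  1.44975416e-01  5.27169529e-04 -1.27435586e-03] 0.05441792358609963 [-0.14421507  2.03380838 -1.10715128]
```

View pics/t2c.png

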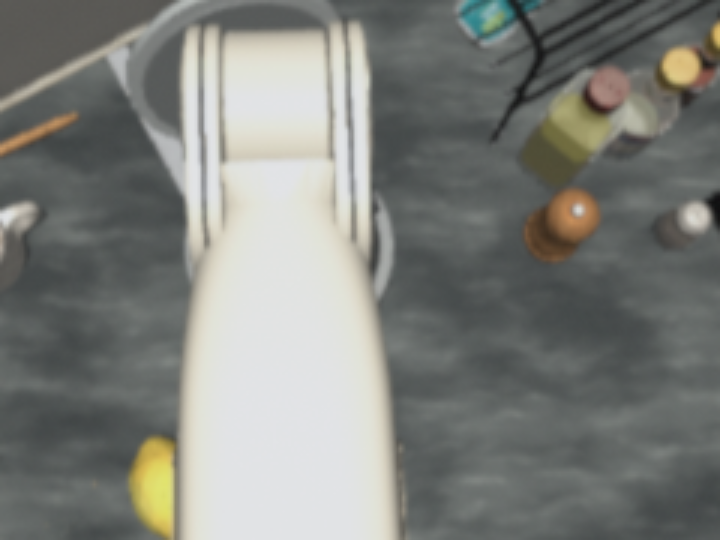

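The arm is over the mouth, with the rim edge visible at its right and the lid clear behind. I'll lower a little and release.

{"api": "jog_arm", "payload": {"motion": [{"x": 0, "y": 0, "z": 20, "spin": 0, "fingers": 1}, {"x": 0, "y": 0, "z": 40, "spin": 0, "fingers": 1}, {"x": 0, "y": 0, "z": 60, "spin": 0, "fingers": 1}, {"x": 0, "y": 0, "z": 60, "spin": 0, "fingers": 1}, {"x": 0, "y": 0, "z": 60, "spin": 0, "fingers": -1}, {"x": 0, "y": 0, "z": 60, "spin": 0, "fingers": -1}, {"x": 0, "y": 0, "z": 60, "spin": 0, "fingers": -1}, {"x": 0, "y": 0, "z": 60, "spin": 0, "fingers": -1}]}}

```text
clock: 9.18
eef_pos: [0.6202, 0.0271, 0.1949]
tool_rot: [0.99, 0.143, 0.0, 0.0]
ft_force: [0.7, -0.1, 0.6]
grip_width: 0.0854
grasp_force: 0.0
```

{"api": "jog_arm", "payload": {"motion": [{"x": 0, "y": 0, "z": -20, "spin": 0, "fingers": -1}, {"x": 0, "y": 0, "z": -60, "spin": 0, "fingers": -1}, {"x": -30, "y": 0, "z": -60, "spin": 0, "fingers": -1}, {"x": -70, "y": 0, "z": -60, "spin": 0, "fingers": -1}, {"x": -110, "y": 0, "z": -60, "spin": 0, "fingers": -1}, {"x": -145, "y": 0, "z": -60, "spin": 0, "fingers": -1}, {"x": -152, "y": 0, "z": -60, "spin": 0, "fingers": -1}, {"x": -152, "y": 0, "z": -60, "spin": 0, "fingers": -1}]}}

```text
clock: 10.18
eef_pos: [0.4746, -0.0158, 0.2549]
tool_rot: [0.99, 0.142, 0.001, 0.0]
ft_force: [0.1, -0.4, -0.2]
grip_width: 0.0852
grasp_force: 0.0
```

Run:
```python
from h import *
snap('wrist','w3.png'); o=readout.get_obs(); print(o['eef_pos'],o['tool_rot'],o['grip_width'],o['ft_force'])
```

```text
[ 0.47513238 -0.01568355  0.25466789] [9.89784948e-01 1.42566080e-01 8.16630647e-04 5.85070834e-05] 0.08526591290805488 [-0.86021346  0.50533324 -0.51207111]
```

View pics/w3.png

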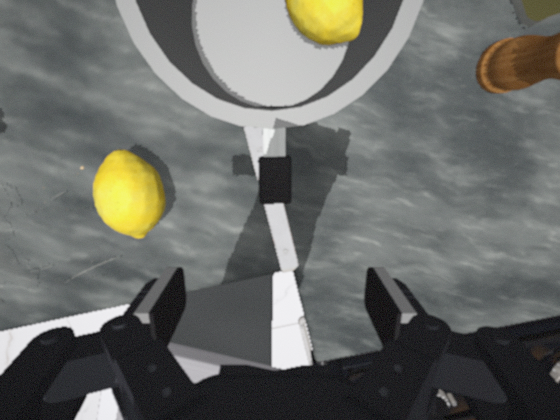

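The lemon lies in the bin at (325,20). The pedal pad is down at (275,179), between the fingers.

Run:
```python
from h import *
W=world('w3.png',[(259,156),(291,156),(291,202),(260,202)],.033);P=W.mean(0);print(W,P)
o=readout.get_obs();x,y=o['tool_rot'][:2];a=2*np.arctan2(y,x)
e=P-o['eef_pos'];print(np.degrees(a),e@[np.cos(a),np.sin(a),0],e@[np.sin(a),-np.cos(a),0])
```

```text
[[ 0.49713721  0.00975669  0.033     ]
 [ 0.50771378 -0.02613713  0.033     ]
 [ 0.45429536 -0.04279525  0.033     ]
 [ 0.44356836 -0.00640169  0.033     ]] [ 0.47567868 -0.01639435  0.033     ]
16.39272865506344 0.0003234853892381248 0.0008360805206243059
```

{"api": "jog_arm", "payload": {"motion": [{"x": 0, "y": 1, "z": 45, "spin": 0, "fingers": -1}, {"x": 0, "y": 1, "z": 95, "spin": 0, "fingers": -1}, {"x": 0, "y": 1, "z": 145, "spin": 0, "fingers": -1}, {"x": 0, "y": 1, "z": 190, "spin": 0, "fingers": -1}, {"x": 0, "y": 1, "z": 225, "spin": 0, "fingers": -1}, {"x": 0, "y": 1, "z": 242, "spin": 0, "fingers": -1}, {"x": 0, "y": 1, "z": 245, "spin": 0, "fingers": -1}, {"x": 0, "y": 1, "z": 245, "spin": 0, "fingers": -1}]}}

```text
clock: 11.22
eef_pos: [0.4754, -0.0166, 0.0094]
tool_rot: [0.99, 0.143, 0.0, -0.0]
ft_force: [0.7, -0.3, 0.3]
grip_width: 0.0856
grasp_force: 0.0
```

{"api": "jog_arm", "payload": {"motion": [{"x": 0, "y": 0, "z": 0, "spin": 0, "fingers": 1}, {"x": 0, "y": 0, "z": 0, "spin": 0, "fingers": 1}, {"x": 0, "y": 0, "z": 0, "spin": 0, "fingers": 1}, {"x": 0, "y": 0, "z": 0, "spin": 0, "fingers": 1}, {"x": 0, "y": 0, "z": 0, "spin": 0, "fingers": 1}]}}

```text
clock: 11.85
eef_pos: [0.4747, -0.0156, 0.0104]
tool_rot: [0.99, 0.143, 0.001, -0.001]
ft_force: [-1.1, 4.0, 5.7]
grip_width: 0.0389
grasp_force: 60.0
```

{"api": "jog_arm", "payload": {"motion": [{"x": 0, "y": 0, "z": -1, "spin": 0, "fingers": 1}, {"x": 0, "y": 0, "z": -2.5, "spin": 0, "fingers": 1}, {"x": 0, "y": 0, "z": -4, "spin": 0, "fingers": 1}, {"x": 0, "y": 0, "z": -6, "spin": 0, "fingers": 1}, {"x": 0, "y": 0, "z": -8, "spin": 0, "fingers": 1}, {"x": 0, "y": 0, "z": -10, "spin": 0, "fingers": 1}, {"x": 0, "y": 0, "z": -12, "spin": 0, "fingers": 1}, {"x": 0, "y": 0, "z": -14, "spin": 0, "fingers": 1}]}}

```text
clock: 12.85
eef_pos: [0.4746, -0.0156, 0.0231]
tool_rot: [0.99, 0.143, 0.0, -0.001]
ft_force: [2.5, 4.7, -2.1]
grip_width: 0.0387
grasp_force: 61.3
```

{"api": "jog_arm", "payload": {"motion": [{"x": 0, "y": 0, "z": -2, "spin": 0, "fingers": 1}, {"x": 0, "y": 0, "z": -4, "spin": 0, "fingers": 1}, {"x": 0, "y": 0, "z": -6, "spin": 0, "fingers": 1}, {"x": 0, "y": 0, "z": -8, "spin": 0, "fingers": 1}, {"x": 0, "y": 0, "z": -9.5, "spin": 0, "fingers": 1}, {"x": 0, "y": 0, "z": -11, "spin": 0, "fingers": 1}, {"x": 0, "y": 0, "z": -12, "spin": 0, "fingers": 1}, {"x": 0, "y": 0, "z": -12, "spin": 0, "fingers": 1}]}}

```text
clock: 13.85
eef_pos: [0.4758, -0.0153, 0.0364]
tool_rot: [0.99, 0.144, 0.002, -0.001]
ft_force: [1.7, 7.1, 4.6]
grip_width: 0.039
grasp_force: 62.1
```

{"api": "jog_arm", "payload": {"motion": [{"x": 0, "y": 0, "z": -0.7, "spin": 0, "fingers": 1}, {"x": 0, "y": 0, "z": -1.4, "spin": 0, "fingers": 1}, {"x": 0, "y": 0, "z": -2, "spin": 0, "fingers": 1}, {"x": 0, "y": 0, "z": -2.6, "spin": 0, "fingers": 1}, {"x": 0, "y": 0, "z": -3.2, "spin": 0, "fingers": 1}, {"x": 0, "y": 0, "z": -3.6, "spin": 0, "fingers": 1}, {"x": 0, "y": 0, "z": -4, "spin": 0, "fingers": 1}, {"x": 0, "y": 0, "z": -4, "spin": 0, "fingers": 1}]}}

```text
clock: 14.85
eef_pos: [0.4761, -0.0151, 0.0392]
tool_rot: [0.99, 0.144, 0.002, -0.001]
ft_force: [6.2, 6.5, -6.3]
grip_width: 0.0387
grasp_force: 61.3
```

Run:
```python
from h import *
snap('scene','s3.png')
a=cv2.imread('pics/s3.png'); cv2.imwrite('pics/s3c.png',cv2.resize(a[140:300,210:370],None,fx=3,fy=3,interpolation=cv2.INTER_CUBIC))
print(readout.get_obs()['ft_force'])
```

```text
[ 5.31584355  6.92687525 -6.07029081]
```

View pics/s3c.png

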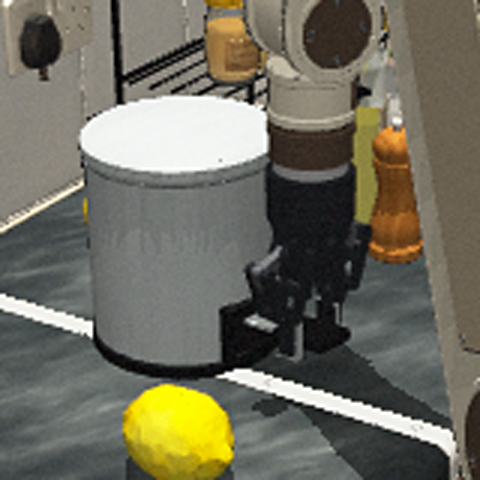

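The lid is down on the rim, and the force has turned downward, so the pedal is at its upper stop. I'll release and retreat.

{"api": "jog_arm", "payload": {"motion": [{"x": 0, "y": 0, "z": 0, "spin": 0, "fingers": -1}, {"x": 0, "y": 0, "z": 0, "spin": 0, "fingers": -1}, {"x": 0, "y": 0, "z": 0, "spin": 0, "fingers": -1}, {"x": 0, "y": 0, "z": 0, "spin": 0, "fingers": -1}, {"x": 0, "y": 0, "z": -20, "spin": 0, "fingers": -1}, {"x": 0, "y": 0, "z": -60, "spin": 0, "fingers": -1}, {"x": -20, "y": 0, "z": -110, "spin": 0, "fingers": -1}, {"x": -40, "y": 0, "z": -150, "spin": 0, "fingers": -1}]}}

```text
clock: 15.9
eef_pos: [0.4359, -0.0283, 0.1912]
tool_rot: [0.99, 0.143, 0.001, 0.0]
ft_force: [0.8, 0.5, -0.6]
grip_width: 0.0853
grasp_force: 0.0
```

{"api": "jog_arm", "payload": {"motion": [{"x": -10, "y": 0, "z": -10, "spin": 0, "fingers": -1}, {"x": -10, "y": 0, "z": -10, "spin": 0, "fingers": -1}, {"x": -10, "y": 0, "z": -10, "spin": 0, "fingers": -1}, {"x": -10, "y": 0, "z": -10, "spin": 0, "fingers": -1}]}}

```text
clock: 16.4
eef_pos: [0.426, -0.0307, 0.1978]
tool_rot: [0.99, 0.143, -0.001, -0.0]
ft_force: [0.4, -0.6, 0.2]
grip_width: 0.085
grasp_force: 0.0
```

Run:
```python
from h import *
snap('scene','s4.png')
a=cv2.imread('pics/s4.png'); cv2.imwrite('pics/s4c.png',cv2.resize(a[140:300,210:370],None,fx=3,fy=3,interpolation=cv2.INTER_CUBIC))
print(readout.get_obs()['ft_force'])
```

```text
[-0.28886272  0.04622063  0.00722246]
```

View pics/s4c.png

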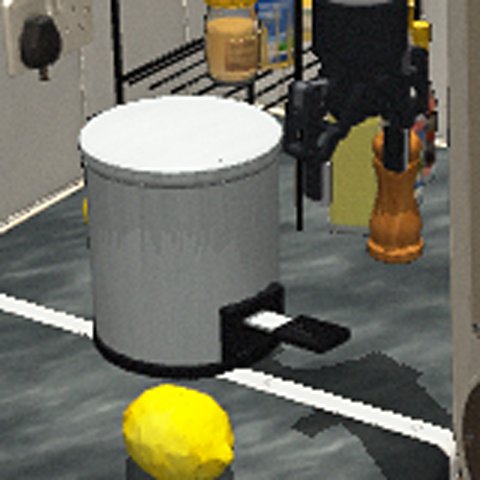

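The lid is shut, the pedal is up, and the gripper is clear of everything.

```bash
python3 -c "
from workcell import bot; print(bot.job_done())"
```

```text
the job is handed in; nothing more can be done
None
```

The smallest lemon is in the bin, the lid was eased shut by the pedal and looks fully closed, and the job was handed in at about 16 s of the 69 s; no verdict was shown.

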